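Tap the tamping-stand block down on its spacer bars

TASK

The wooden block of the tamping stand has ridden up and the two steel spacer bars beneath it are loose and have slid out. Push both bars fully home against the stand's rear stop, then pick up the tamper and press or tap the block down with it, firmly but without hammering, until the block pinches both bars and neither can slide any more. Finally stand the tamper upright on the worktop again, clear of the stand; do not press the block with the hand itself, and leave the other things where they are.

Things in the scene. Friction and masses are not known exactly. Their poses are not given: they have to be found in the camera images.
- stand: Steel tamping stand, fixed, 148 x 124 mm. Origin on the worktop midway between its two side cheeks; x to the rear (away from the robot at yaw 0), y to its left, z up. Base plate's top at z = 10 mm, from x = -85 to 63. Cheeks: x -42 to 42, outer faces y = +-56 (brass plungers out to 64), tops z = 53, gripping the wooden block. Tracks along x at y = +-28 guide the bars.
- rear_stop (a point): Middle of the face of the stand's rear stop, where the bars end: x = 55 mm in the stand's frame. The stop's top is 31 mm above the worktop.
- tamp_block: Beech block, 80 (x) x 88 (y) mm, held between the cheeks by friction; moves only up and down and stays as left. Origin 40 mm below the wood's top face, axes as the stand's. Under it hangs a foot plate on jack screws with two stiff rubber pads, set 0 to 10 mm below the origin: its setting is not measured, so the height at which it seats must be felt. At the start the pads are 4 to 18 mm above the bars.
- block_top (a point): Top centre of the flat steel strike disc (32 mm diameter, 4 mm high) on the block's top. When the pads just touch the bars it is 70 to 80 mm above the worktop, as the screws are set. About 7 N straight down slides the block; after touching, 1 mm more takes about 24 N more. A press ending at about 20 N leaves each bar pinched with some 6 N; under 14 N is too little, over 35 N is hammering.
- bar_left: Left (stand's +y) dark steel spacer bar under the block, 120 (x) x 12 x 16 mm, loose in the left track on the base plate. Origin: centre of its underside. Its front end carries an upright tab. Fully home, its rear end touches the stop and its origin is at x = -5 mm in the stand's frame; at the start drawn out 12 to 32 mm. Slides with 1 to 2 N while the block is up.
- tab_left (a point): Middle of the front face of the left bar's upright tab (x = -60 mm, z = 26 mm in the bar's frame). The tab is 12 mm wide, 8 mm thick and its top 46 mm above the worktop. Push here, to the rear, with well under 40 N.
- bar_right: Right (stand's -y) spacer bar, the same as the left one, in the right track.
- tab_right (a point): The same point on the right bar's tab.
- tamper: Coffee tamper standing on the worktop on its flat steel foot: foot 58 mm diameter, 30 mm high, with a wooden handle above, up to 32 mm diameter, to 96 mm height; 0.36 kg. Origin at the centre of the flat underside, z up along the handle.
- tamper_grip (a point): Centre of the tamper's handle, on its axis, 65 mm above the flat underside: the place to grasp.
- milk_jug: Steel milk jug, 101 x 70 x 90 mm, a bystander. Origin under its centre. The jug stands on one side of the stand, the tamper on the other.
- espresso_cup_0: White espresso cup, 59 x 83 x 52 mm, a bystander. Origin under its centre.
- sugar_shaker: White sugar shaker, 69 mm diameter, 158 mm high, a bystander behind the stand. Origin under its centre.
- counter_bell: Counter bell, 85 mm diameter, 60 mm high, a bystander at the front left. Origin under its centre.

How it is judged:
By the outcome, as a careful person would: the job done as asked, in the order asked, and still so for the second after the job is handed in, with the robot touching nothing.
It also fails if it takes over 69 s, if anything falls off the work surface, if the arm or the gripper's body presses on something with over 40 N, if the wrist force passes 120 N, or if a joint passes its speed limit or range.

ROBOT

A 6-joint arm with a two-finger parallel gripper is mounted at the origin on a cart in front of the work surface, level with it; the furniture and walls round the work are solid. World frame = base frame: x ahead of the robot, y to its left, z up, the work surface at z = 0. Lengths are in m, angles in rad, forces in N, time in s.
With the tool pointing down it reaches from about 0.3 to 0.775 m from the base axis. Payload 14.6 kg.
Tool frame: the origin (TCP) lies midway between the tips of the shut fingers; the grasp point (between the pads) lies 19 mm behind it (ctrl.pinch_z is the distance from the TCP to the grasp point, in m); z points along the fingers, y is the line along which they close (so a half turn about z gives the same grasp; the last joint's range is limited). The gripper opens to 94 mm and grips with 3 to 60 N. Pads are 16 mm wide; open, the fingers measure 119 mm over their backs; the gripper's body (75 mm by 177 mm) begins 78 mm behind the grasp point.
Start: joints at [-1.308, 0.3, 1.521, -0, 1.321, -0.067], TCP at [0.178, -0.52, 0.205] pointing down, gripper open.
Joint ranges: [-3.03, 3.03], [-0.79, 2.21], [0.23, 2.52], [-1.04, 4.18], [0, 3.07], [-2.55, 2.55]. Speed limits (rad/s): [2.22, 2.22, 2.57, 3.14, 3.14, 3.14].

INTERFACE

Orientations are given as [roll, pitch, yaw] about the fixed x, y, z axes, in that order (R = Rz(yaw) Ry(pitch) Rx(roll)).
In Python, from station import ctrl gives the robot as it stands.
- The arm moves only by the tool jog_arm, never from a script. Its argument "motion" is a list of rows, each a list of 7 numbers: the shift along the tool's x, y, z in m, then the turn, a rotation vector about the tool's x, y, z in rad, then the opening, from -1 (shut) to 1 (fully open). In form: [[tx, ty, tz, rx, ry, rz, gripper], ...]. A call has 1 to 5 rows; each row shifts and turns the commanded pose from where the row before left it, along the tool's axes as they then stand; what a row does not reach is not made up. A row lasts 1/10 s, in which the tool goes at most 50 mm and 8.59 degrees, less where a joint would pass 70% of its speed; a pose out of reach is approached as far as the arm can. A call is refused whole if a number of a shift passes 0.05 or a number of a turn 0.15, either way. A call with a gripper value outside its range is refused whole. The fingers move at their own pace and stop on an object; "squeeze" is the grip in N (left out, the last holds). Time passes only in rows, so rows that do not move let the fingers close. It gives the time, the measured TCP pose, the force, the opening and the grip force at its end, in the units of the state.
- ctrl.get_obs(): the state, without advancing time (a new reading comes with each control period).
- ctrl.camera(name): name is "side" or "top"; returns the picture (384x512x3 uint8, red, green, blue); there is no depth.
- ctrl.camera_model(name): a dict with "intrinsics" (3x3 intrinsics, pixels), "rvec" (rotation vector, rad) and "tvec" (3), from world to camera coordinates, as OpenCV has them. Camera axes: x right, y down, z forward; pixel columns grow to the right and rows downward; lengths in m; the calibration is good to about 2 mm. A picture is of the moment at which its call begins. camera_model takes no time and is no camera call.
- ctrl.hand_in(): hands the job in; it is judged then, once.
The state is a dict: "time_s": time; "qpos": joint angles; "joint_vel": joint speeds; "tau": joint torques, N m; "ee_pos": TCP position; "eef_rot": TCP orientation; "force": force on the tool from outside, world axes, zero at the start; "moment": the same for the moment, N m; "grip_width": finger opening in m; "grip_force": force on a finger pad.
Only numpy, scipy, OpenCV 4.12 (cv2) and the standard library are available. Lean on these libraries where they do the work, as an engineer would, in place of code of your own. Each camera call takes 0.05 s, during which the arm holds its last target. There are 200 camera calls.

## Working session

There is one attempt and no reset: what is moved stays moved. The work goes in short steps, Python scripts to look and compute and a tool call to move; the robot and the scene stay as the last step left them, time stands still between calls to the robot, and variables do not carry over. Pictures are saved under pics/ and viewed, at most 10 in all, crops included, and the job is handed in when it is done.

Besides the shell and the picture viewer there is one more tool, called after "Call:" by a JSON object that holds its "api" and its "payload". jog_arm: Moves the arm, as the interface text tells. Its arguments: {"type":"object","properties":{"motion":{"type":"array"},"squeeze":{"type":"number"}},"required":["motion"]}

```bash
mkdir -p pics; ls
python3 - <<'E'
from station import ctrl
import cv2
for n in("top","side"):
    cv2.imwrite(f"pics/{n}0.png",cv2.resize(ctrl.camera(n)[:,:,::-1],(800,600),interpolation=cv2.INTER_CUBIC))
    m=ctrl.camera_model(n);print(n,m)
print(ctrl.get_obs(),ctrl.pinch_z)
E
```

```text
pics
top {'intrinsics': array([[409.92574704,   0.        , 255.41651016],
       [  0.        , 409.92574704, 193.25053757],
       [  0.        ,   0.        ,   1.        ]]), 'rvec': array([ 2.15833827, -2.16856788,  0.12565044]), 'tvec': array([0.04065404, 0.57147102, 1.32697287])}
side {'intrinsics': array([[427.00168791,   0.        , 260.75254573],
       [  0.        , 427.00168791, 191.42160702],
       [  0.        ,   0.        ,   1.        ]]), 'rvec': array([ 0.54470503, -2.59898884,  1.27101704]), 'tvec': array([0.53957847, 0.14777891, 1.12717979])}
{'time_s': 0.1, 'qpos': array([-1.30759242e+00,  3.00423734e-01,  1.52148836e+00,  6.25433006e-06,
        1.32069255e+00, -6.65647661e-02]), 'joint_vel': array([-0.00077396, -0.00081106,  0.00060067, -0.0018137 , -0.00073237,
        0.00094531]), 'tau': array([ 7.82167390e-04, -5.32644117e+01, -3.53283548e+01,  7.08883395e-02,
        2.34798691e-02, -9.07089384e-05]), 'ee_pos': array([ 0.17806271, -0.5201445 ,  0.20495153]), 'eef_rot': array([-3.14058331e+00, -7.33578123e-05,  3.29767082e-01]), 'force': array([-0.45397623,  0.2805516 ,  0.05905641]), 'moment': array([ 0.01813629,  0.02995907, -0.0160284 ]), 'grip_force': 0.0, 'grip_width': 0.09439416995505301} 0.0188
```

View pics/top0.png

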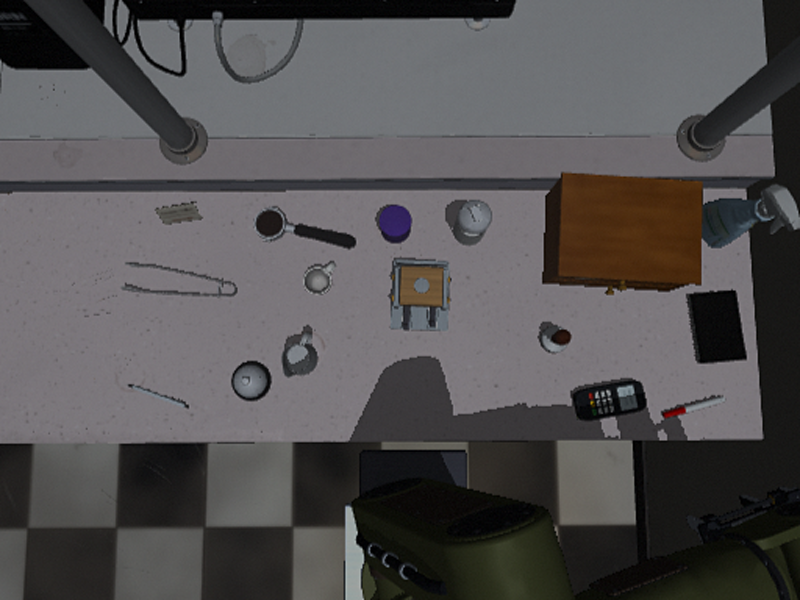

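View pics/side0.png

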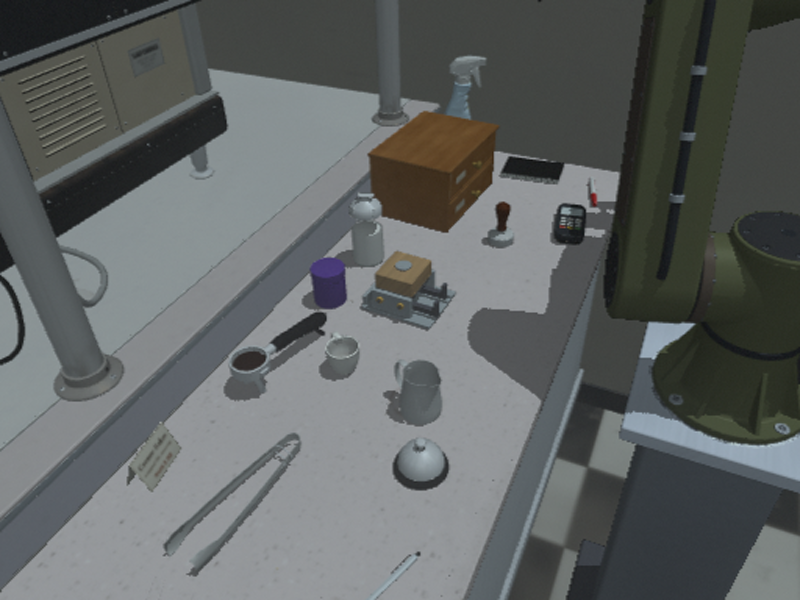

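```bash
cat > h.py <<'E'
import numpy as np, cv2
from station import ctrl
def P(n):
    m=ctrl.camera_model(n); return m["intrinsics"],np.array(m["rvec"]),np.array(m["tvec"])
def proj(n,p):
    K,r,t=P(n); return cv2.projectPoints(np.atleast_2d(p).astype(float),r,t,K,None)[0][:,0]
def onz(n,uv,z):
    K,r,t=P(n); R=cv2.Rodrigues(r)[0]; c=-R.T@t; d=R.T@np.linalg.solve(K,[uv[0],uv[1],1.]); return c+d*(z-c[2])/d[2]
def crop(im,x,y,w,h,s): return cv2.resize(im[y:y+h,x:x+w,::-1],None,fx=s,fy=s,interpolation=cv2.INTER_CUBIC)
E
python3 - <<'E'
from h import *
t=ctrl.camera("top");s=ctrl.camera("side")
a=np.vstack([crop(t,240,158,66,64,6),crop(t,334,196,66,36,6)])
b=np.vstack([crop(s,230,154,66,64,6),crop(s,295,124,66,36,6)])
o=np.clip(np.hstack([a,b]).astype(float)*1.5,0,255)
cv2.imwrite("pics/c1.png",o);print(o.shape)
E
```

```text
(600, 792, 3)[ WARN:0@1.101] global loadsave.cpp:1063 imwrite_ Unsupported depth image for selected encoder is fallbacked to CV_8U.
```

View pics/c1.png

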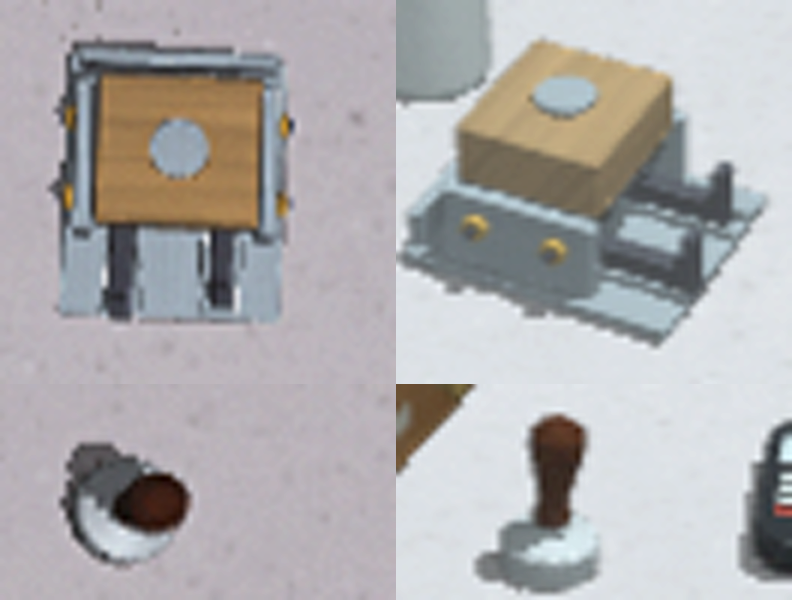

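```bash
cat >> h.py <<'E'
def tri(a,b):
    def M(n):
        K,r,t=P(n); return K@np.c_[cv2.Rodrigues(r)[0],t]
    X=cv2.triangulatePoints(M("top"),M("side"),np.array(a,float),np.array(b,float))[:,0]; X=X[:3]/X[3]
    return X.round(4), (proj("top",X)[0]-a).round(2),(proj("side",X)[0]-b).round(2)
def px(c,ox,oy,s=6): return ((c[0]+.5)/s-.5+ox,(c[1]+.5)/s-.5+oy)
E
python3 - <<'E'
from h import *
T=lambda c:px(c,240,158); S=lambda c:px((c[0]-396,c[1]),230,154)
T2=lambda c:px((c[0],c[1]-384),334,196); S2=lambda c:px((c[0]-396,c[1]-384),295,124)
print("disc",tri(T((179,148)),S((565,96))))
c={}
for k,v in dict(bl=(98,75),br=(265,80),fl=(95,222),fr=(263,228)).items(): c[k]=onz("top",T(v),.092); print(k,c[k].round(4))
print("blockS l,r,back", [onz("side",S(v),.092).round(4) for v in((457,131),(542,40),(673,78),(597,164))])
print("base front",onz("top",T((57,316)),.01),onz("top",T((280,320)),.01), "side",onz("side",S((660,340)),.01),onz("side",S((768,200)),.01))
for k,v in dict(tl=[(118,288),(118,316)],tr=[(221,280),(221,306)]).items(): print(k,[onz("top",T(p),.046) for p in v])
print("tabside",[onz("side",S(p),.046) for p in((690,228),(723,166))])
print("tamper top", tri(T2((160,500)),S2((559,424))), "foot", onz("top",T2((118,515)),.03),onz("side",S2((549,548)),.03))
E
```

```text
disc (array([ 0.6019, -0.0067,  0.0831]), array([-0.09, -0.23]), array([0.24, 0.03]))
bl [0.6393 0.0361 0.092 ]
br [ 0.6362 -0.0527  0.092 ]
fl [0.5606 0.0381 0.092 ]
fr [ 0.557  -0.0506  0.092 ]
blockS l,r,back [array([0.6331, 0.0525, 0.092 ]), array([ 0.6286, -0.0359,  0.092 ]), array([ 0.554 , -0.0301,  0.092 ]), array([0.5596, 0.0508, 0.092 ])]
base front [0.51692341 0.05943564 0.01      ] [ 0.51409531 -0.06528814  0.01      ] side [0.5191523 0.069103  0.01     ] [ 0.51104252 -0.05666853  0.01      ]
tl [array([0.52944068, 0.02563001, 0.046     ]), array([0.51414123, 0.02572003, 0.046     ])]
tr [array([ 0.53355618, -0.03060104,  0.046     ]), array([ 0.51933706, -0.03044951,  0.046     ])]
tabside [array([0.52209339, 0.02439448, 0.046     ]), array([ 0.52610746, -0.02952395,  0.046     ])]
tamper top (array([ 0.4944, -0.2924,  0.0913]), array([0.02, 0.06]), array([-0.05, -0.  ])) foot [ 0.49013939 -0.28471936  0.03      ] [ 0.48522467 -0.25995531  0.03      ]
```

Call:
{"api": "jog_arm", "payload": {"motion": [[0,0,0,0,0,0.122,-1],[0,0,0,0,0,0.122,-1],[0,0,0,0,0,0.121,-1],[0.0245,-0.046,0,0,0,0,-1],[0.0245,-0.046,0,0,0,0,-1]]}}

```text
time_s: 0.7
ee_pos: [0.2282, -0.4328, 0.2047]
eef_rot: [-3.141, 0.0, -0.038]
force: [1.1, 0.3, -0.4]
grip_width: 0.0571
grip_force: 0.0
```

Call:
{"api": "jog_arm", "payload": {"motion": [[0.0245,-0.046,0,0,0,0,-1],[0.0245,-0.046,0,0,0,0,-1],[0.0245,-0.046,0,0,0,0,-1],[0.0245,-0.046,0,0,0,0,-1],[0.0245,-0.046,0,0,0,0,-1]]}}

```text
time_s: 1.2
ee_pos: [0.3539, -0.2155, 0.2056]
eef_rot: [3.141, -0.0, -0.036]
force: [0.7, -1.0, 0.0]
grip_width: 0.017
grip_force: 0.0
```

Call:
{"api": "jog_arm", "payload": {"motion": [[0.0245,-0.046,0,0,0,0,-1],[0.0245,-0.046,0,0,0,0,-1],[0.0245,-0.046,0,0,0,0,-1],[0.0245,-0.046,0,0,0,0,-1],[0.0245,-0.046,0,0,0,0,-1]]}}

```text
time_s: 1.7
ee_pos: [0.4793, 0.0011, 0.2056]
eef_rot: [3.142, -0.0, -0.035]
force: [0.3, -0.2, -0.4]
grip_width: 0.0003
grip_force: 0.0
```

Call:
{"api": "jog_arm", "payload": {"motion": [[0.01,-0.0234,0.035,0,0,0,-1],[0,0,0.045,0,0,0,-1],[0,0,0.045,0,0,0,-1],[0,0,0.04,0,0,0,-1],[0,0,0.01,0,0,0,-1]]}}

```text
time_s: 2.2
ee_pos: [0.4872, 0.0221, 0.0269]
eef_rot: [3.142, 0.006, -0.035]
force: [0.3, 0.0, 0.6]
grip_width: 0.0008
grip_force: 0.0
```

Run:
```python
from h import *
t=ctrl.camera("top");s=ctrl.camera("side")
o=np.hstack([crop(t,235,150,66,74,6),crop(s,230,150,66,74,6)])
cv2.imwrite("pics/c2.png",cv2.convertScaleAbs(o,alpha=1.5))
o=ctrl.get_obs();print(o["ee_pos"],o["force"])
```

```text
[0.4890412  0.02198132 0.02997672] [ 0.64829879 -0.80699547  0.31324313]
```

View pics/c2.png

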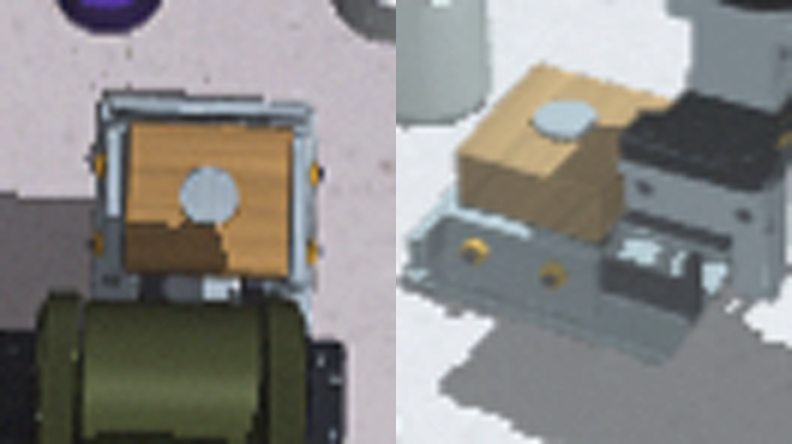

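The picture shows the shut fingers just in front of the left tab (side crop, about (700,290)), clear of the block. Next I push to the rear in small steps.

Call:
{"api": "jog_arm", "payload": {"motion": [[0.01,0,0,0,0,0,-1],[0.006,0,0,0,0,0,-1],[0.004,0,0,0,0,0,-1],[0.004,0,0,0,0,0,-1],[0,0,0,0,0,0,-1]]}}

```text
time_s: 2.8
ee_pos: [0.5141, 0.0211, 0.0309]
eef_rot: [-3.142, -0.001, -0.035]
force: [0.0, 0.2, -0.0]
grip_width: 0.0005
grip_force: 0.0
```

Call:
{"api": "jog_arm", "payload": {"motion": [[0.003,0,0,0,0,0,-1],[0.002,0,0,0,0,0,-1],[0,0,0,0,0,0,-1]]}}

```text
time_s: 3.1
ee_pos: [0.5187, 0.021, 0.0305]
eef_rot: [-3.142, -0.0, -0.035]
force: [-0.8, 0.4, -0.3]
grip_width: 0.0004
grip_force: 0.0
```

Call:
{"api": "jog_arm", "payload": {"motion": [[0.002,0,0,0,0,0,-1],[0.002,0,0,0,0,0,-1],[0,0,0,0,0,0,-1]]}}

```text
time_s: 3.4
ee_pos: [0.5228, 0.0208, 0.0305]
eef_rot: [-3.142, -0.0, -0.035]
force: [0.6, -0.3, -0.1]
grip_width: 0.0008
grip_force: 0.0
```

Call:
{"api": "jog_arm", "payload": {"motion": [[0.002,0,0,0,0,0,-1],[0.0015,0,0,0,0,0,-1],[0,0,0,0,0,0,-1]]}}

```text
time_s: 3.7
ee_pos: [0.5262, 0.0207, 0.0304]
eef_rot: [-3.142, -0.0, -0.035]
force: [1.3, -0.2, -0.1]
grip_width: 0.0004
grip_force: 0.0
```

Call:
{"api": "jog_arm", "payload": {"motion": [[0.0015,0,0,0,0,0,-1],[0.001,0,0,0,0,0,-1],[0,0,0,0,0,0,-1]]}}

```text
time_s: 4.0
ee_pos: [0.5286, 0.0206, 0.0305]
eef_rot: [-3.142, -0.0, -0.035]
force: [0.3, 0.1, -0.3]
grip_width: 0.0004
grip_force: 0.0
```

Run:
```python
from h import *
s=ctrl.camera("side")
o=ctrl.get_obs();print(o["ee_pos"],o["force"])
cv2.imwrite("pics/c3.png",cv2.convertScaleAbs(crop(s,230,150,80,60,8),alpha=1.5))
```

```text
[0.52859234 0.02061841 0.03046608] [-0.57694768  0.29553478  0.65636918]
```

View pics/c3.png

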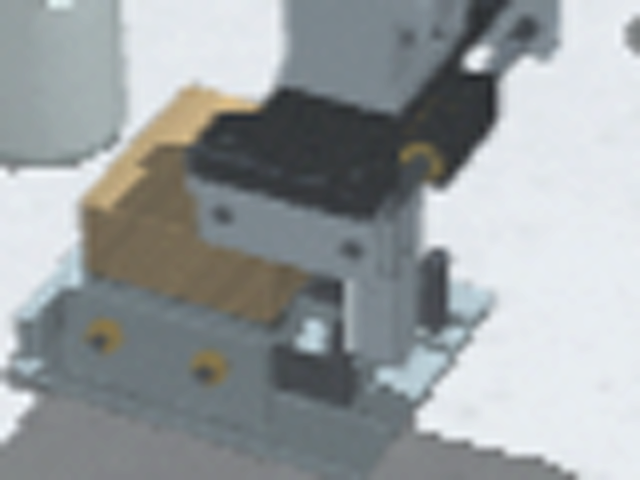

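Run:
```python
from h import *
for n,p in dict(tcp=(.5286,.0206,.0305),tabtop_home=(.541,.0238,.046),tabbot_home=(.537,.03,.01),tabtop_start=(.525,.0245,.046),tabfrontmid_home=(.537,.0298,.046)).items(): print(n,((proj("side",p)[0]-[230,150])*8+3.5).round())
```

```text
tcp [379. 359.]
tabtop_home [345. 323.]
tabbot_home [349. 411.]
tabtop_start [385. 334.]
tabfrontmid_home [349. 335.]
```

The left tab's outer edge is at about (352,375) in the crop, near the home projection (349,~370), with the finger at its front face. Next I push until the stop is felt.

Call:
{"api": "jog_arm", "payload": {"motion": [[0.001,0,0,0,0,0,-1],[0.001,0,0,0,0,0,-1],[0,0,0,0,0,0,-1]]}}

```text
time_s: 4.35
ee_pos: [0.5291, 0.0206, 0.0304]
eef_rot: [3.142, 0.004, -0.035]
force: [-12.6, 0.5, 8.9]
grip_width: 0.0002
grip_force: 6.1
```

Call:
{"api": "jog_arm", "payload": {"motion": [[0.001,0,0,0,0,0,-1],[0,0,0,0,0,0,-1]]}}

```text
time_s: 4.55
ee_pos: [0.5292, 0.0206, 0.0304]
eef_rot: [3.141, 0.006, -0.035]
force: [-19.2, -0.6, 15.3]
grip_width: 0.0006
grip_force: 9.8
```

Call:
{"api": "jog_arm", "payload": {"motion": [[0.001,0,0,0,0,0,-1],[0,0,0,0,0,0,-1]]}}

```text
time_s: 4.75
ee_pos: [0.5293, 0.0206, 0.0304]
eef_rot: [3.141, 0.008, -0.035]
force: [-26.3, 0.1, 21.1]
grip_width: 0.0006
grip_force: 13.4
```

Call:
{"api": "jog_arm", "payload": {"motion": [[-0.02,0,0,0,0,0,-1],[-0.02,0,0,0,0,0,-1],[0,0.028,0,0,0,0,-1],[0,0.028,0,0,0,0,-1],[0,0,0,0,0,0,-1]]}}

```text
time_s: 5.25
ee_pos: [0.4906, -0.0362, 0.0307]
eef_rot: [3.141, -0.001, -0.038]
force: [-0.5, 0.3, 0.7]
grip_width: 0.0004
grip_force: 0.0
```

Call:
{"api": "jog_arm", "payload": {"motion": [[0.01,0,0,0,0,0,-1],[0.005,0,0,0,0,0,-1],[0.004,0,0,0,0,0,-1],[0.004,0,0,0,0,0,-1],[0.004,0,0,0,0,0,-1]]}}

```text
time_s: 5.75
ee_pos: [0.5176, -0.0346, 0.0303]
eef_rot: [-3.142, 0.001, -0.035]
force: [-2.2, -0.5, 0.7]
grip_width: 0.0005
grip_force: 0.7
```

Call:
{"api": "jog_arm", "payload": {"motion": [[0.003,0,0,0,0,0,-1],[0.003,0,0,0,0,0,-1],[0.001,0,0,0,0,0,-1],[0,0,0,0,0,0,-1]]}}

```text
time_s: 6.15
ee_pos: [0.5246, -0.0353, 0.0305]
eef_rot: [3.142, -0.0, -0.035]
force: [-0.5, -0.2, 0.4]
grip_width: 0.0001
grip_force: 0.0
```

Run:
```python
from h import *
s=ctrl.camera("side");o=ctrl.get_obs();print(o["ee_pos"],o["force"])
cv2.imwrite("pics/c4.png",cv2.convertScaleAbs(crop(s,230,150,80,60,8),alpha=1.5))
```

```text
[ 0.52456625 -0.03528488  0.03050196] [0.25258487 0.99515509 0.20245434]
```

View pics/c4.png

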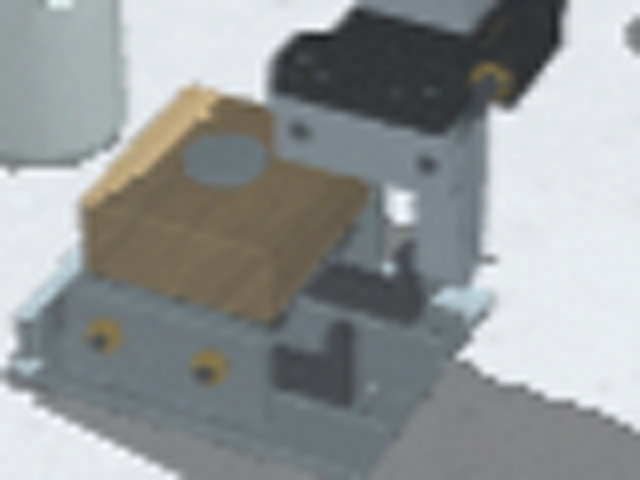

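The left tab now sits at (342,325), which matches home. The finger is at the right tab, about (410,280). I'll go on to the stop.

Call:
{"api": "jog_arm", "payload": {"motion": [[0.001,0,0,0,0,0,-1],[0.001,0,0,0,0,0,-1],[0.001,0,0,0,0,0,-1],[0,0,0,0,0,0,-1]]}}

```text
time_s: 6.6
ee_pos: [0.5265, -0.0353, 0.0304]
eef_rot: [-3.142, 0.003, -0.035]
force: [-8.8, 0.7, 6.5]
grip_width: 0.0001
grip_force: 4.7
```

Call:
{"api": "jog_arm", "payload": {"motion": [[0.001,0,0,0,0,0,-1],[0.001,0,0,0,0,0,-1],[0,0,0,0,0,0,-1]]}}

```text
time_s: 6.9
ee_pos: [0.5268, -0.0353, 0.0304]
eef_rot: [-3.141, 0.007, -0.035]
force: [-23.3, -0.3, 18.6]
grip_width: 0.0002
grip_force: 12.0
```

Call:
{"api": "jog_arm", "payload": {"motion": [[-0.015,0,0,0,0,0,-1],[-0.015,0,0,0,0,0,-1],[0,0,-0.04,0,0,0,0],[0,0,-0.05,0,0,0,1],[0,0,-0.05,0,0,0,1]]}}

```text
time_s: 7.4
ee_pos: [0.4991, -0.0344, 0.1722]
eef_rot: [-3.142, 0.0, -0.035]
force: [0.4, -0.4, -0.1]
grip_width: 0.0208
grip_force: 0.0
```

Run:
```python
from h import *
from scipy.optimize import least_squares
a=np.linspace(0,2*np.pi,60)
def circ(x,y,z,r): return np.c_[x+r*np.cos(a),y+r*np.sin(a),0*a+z]
def f(q):
    x,y=q
    foot=np.vstack([circ(x,y,0,.029),circ(x,y,.03,.029)]);knob=np.vstack([circ(x,y,.085,.0155),circ(x,y,.096,.009)])
    t=lambda p:(proj("top",p)-[334,196])*6+2.5+[0,384]
    s=lambda p:(proj("side",p)-[295,124])*6+2.5+[396,384]
    F,K,G,L=t(foot),t(knob),s(foot),s(knob)
    m=np.r_[F[:,0].min(),F[:,1].max(),K[:,0].max(),K[:,1].min(),G[:,0].max(),G[:,1].max(),L[:,0].min(),L[:,0].max(),L[:,1].min()]
    return m-[67,565,190,472,601,592,530,587,415]
r=least_squares(f,[.49,-.285]);print(r.x,r.fun.round(1))
o=ctrl.get_obs();print(o["ee_pos"],o["eef_rot"],o["grip_width"])
```

```text
[ 0.49366413 -0.29198223] [-0.5 -1.8 -4.3  1.2  1.7 -3.4  1.4 -0.4 -5.7]
[ 0.4990998  -0.0343731   0.17223234] [-3.14157879e+00  3.13973743e-04 -3.52506064e-02] 0.020812517111221344
```

Call:
{"api": "jog_arm", "payload": {"motion": [[0.001,0.045,0,0,0,0,1],[0.001,0.045,0,0,0,0,1],[0.001,0.045,0,0,0,0,1],[0.001,0.045,0,0,0,0,1],[0.001,0.045,0,0,0,0,1]]}}

```text
time_s: 7.9
ee_pos: [0.4964, -0.2614, 0.1707]
eef_rot: [3.141, -0.001, -0.035]
force: [0.6, 0.1, -0.2]
grip_width: 0.061
grip_force: 0.0
```

Call:
{"api": "jog_arm", "payload": {"motion": [[0.001,0.0325,0,0,0,0,1],[0,0,0,0,0,0,1],[0,0,0,0,0,0,1]]}}

```text
time_s: 8.2
ee_pos: [0.4962, -0.2921, 0.1702]
eef_rot: [-3.141, 0.0, -0.036]
force: [0.2, 0.1, 0.6]
grip_width: 0.0852
grip_force: 0.0
```

Run:
```python
from h import *
t=ctrl.camera("top");s=ctrl.camera("side");o=ctrl.get_obs();print(o["ee_pos"],o["eef_rot"],o["grip_width"],o["force"])
cv2.imwrite("pics/c5.png",cv2.convertScaleAbs(np.hstack([crop(s,280,90,70,74,5),crop(t,235,150,74,74,5)]),alpha=1.5))
```

```text
[ 0.49657847 -0.2910157   0.1704912 ] [-3.14144956e+00 -7.66407601e-05 -3.44101290e-02] 0.09209718026675906 [0.67769603 0.24275999 0.55361534]
```

View pics/c5.png

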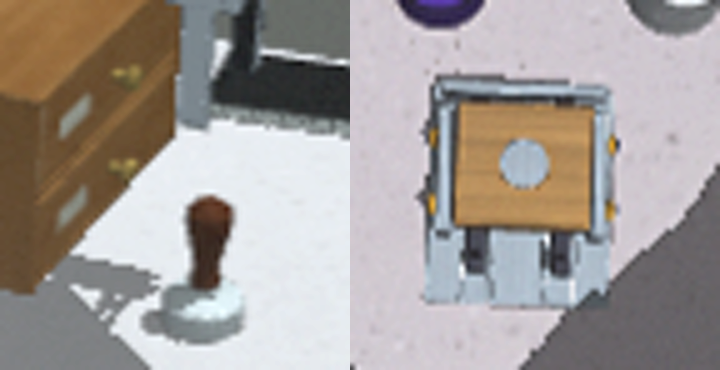

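Both tabs now end at the same row (about (475,272) and (562,272)), so both bars are home; the tamper is standing untouched. I now descend and grasp.

Call:
{"api": "jog_arm", "payload": {"motion": [[-0.003,0.001,0.03,0,0,0,1],[0,0,0.04,0,0,0,1],[0,0,0.035,0,0,0,1],[0,0,0.0195,0,0,0,1],[0,0,0,0,0,0,1]]}}

```text
time_s: 8.8
ee_pos: [0.4925, -0.2909, 0.0436]
eef_rot: [-3.139, 0.004, -0.034]
force: [0.0, 0.3, -0.4]
grip_width: 0.0941
grip_force: 0.0
```

Call:
{"api": "jog_arm", "payload": {"motion": [[0,0,0,0,0,0,-1],[0,0,0,0,0,0,-1],[0,0,0,0,0,0,-1],[0,0,0,0,0,0,-1],[0,0,0,0,0,0,-1]], "squeeze": 50}}

```text
time_s: 9.3
ee_pos: [0.4935, -0.2929, 0.0464]
eef_rot: [3.141, -0.001, -0.035]
force: [-0.6, -0.2, 0.4]
grip_width: 0.0574
grip_force: 0.0
```

Call:
{"api": "jog_arm", "payload": {"motion": [[0,0,0,0,0,0,-1],[0,0,0,0,0,0,-1],[0,0,0,0,0,0,-1],[0,0,0,0,0,0,-1]], "squeeze": 50}}

```text
time_s: 9.7
ee_pos: [0.4933, -0.2926, 0.0458]
eef_rot: [-3.141, 0.0, -0.035]
force: [0.2, 1.7, 1.0]
grip_width: 0.031
grip_force: 50.0
```

Call:
{"api": "jog_arm", "payload": {"motion": [[0,0,-0.01,0,0,0,-1],[0,0,-0.03,0,0,0,-1],[0,0,-0.045,0,0,0,-1],[0,0,-0.04,0,0,0,-1],[0.007,-0.0207,0,0,0,0,-1]]}}

```text
time_s: 10.2
ee_pos: [0.5023, -0.2748, 0.1772]
eef_rot: [3.136, -0.008, -0.037]
force: [1.4, -0.6, -4.9]
grip_width: 0.0307
grip_force: 50.0
```

Call:
{"api": "jog_arm", "payload": {"motion": [[0.014,-0.0414,0,0,0,0,-1],[0.014,-0.0414,0,0,0,0,-1],[0.014,-0.0414,0,0,0,0,-1],[0.014,-0.0414,0,0,0,0,-1],[0.014,-0.0414,0,0,0,0,-1]]}}

```text
time_s: 10.7
ee_pos: [0.5785, -0.0663, 0.1714]
eef_rot: [3.141, 0.0, -0.035]
force: [1.5, -0.0, -3.7]
grip_width: 0.0304
grip_force: 50.0
```

Call:
{"api": "jog_arm", "payload": {"motion": [[0.012,-0.0354,0,0,0,0,-1],[0.0086,-0.0264,0,0,0,0,-1],[0,0,0,0,0,0,-1],[0,0,0,0,0,0,-1]]}}

```text
time_s: 11.1
ee_pos: [0.6009, -0.0068, 0.171]
eef_rot: [3.141, 0.001, -0.034]
force: [-0.3, -0.6, -3.3]
grip_width: 0.0307
grip_force: 50.0
```

Run:
```python
from h import *
s=ctrl.camera("side");f=[]
for i in range(6): ctrl.camera("top");o=ctrl.get_obs();f.append(o["force"])
print(o["ee_pos"],o["eef_rot"],o["grip_width"],np.mean(f,0),np.std(f,0))
cv2.imwrite("pics/c6.png",cv2.convertScaleAbs(crop(s,230,120,80,84,7),alpha=1.5))
```

```text
[ 0.60099071 -0.00762529  0.17105579] [ 3.14158452e+00 -4.91656375e-05 -3.61951097e-02] 0.030490826610172262 [ 0.06016228 -0.17470455 -4.30051396] [0.6480766  0.68786912 0.30288415]
```

View pics/c6.png

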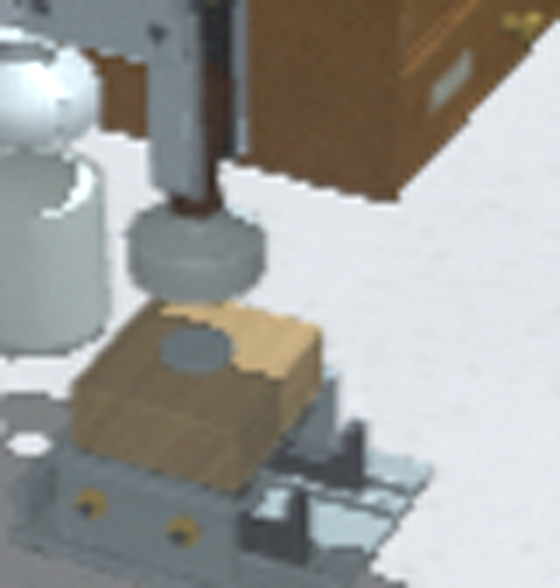

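The tamper's foot (198,260) is centred above the strike disc (197,350). I now lower it and feel for contact.

Call:
{"api": "jog_arm", "payload": {"motion": [[0,0,0.015,0,0,0,-1],[0,0,0.013,0,0,0,-1],[0,0,0.006,0,0,0,-1],[0,0,0,0,0,0,-1],[0,0,0,0,0,0,-1]]}}

```text
time_s: 11.95
ee_pos: [0.6013, -0.007, 0.1373]
eef_rot: [-3.142, -0.0, -0.035]
force: [0.2, -0.2, -4.3]
grip_width: 0.0308
grip_force: 50.0
```

Call:
{"api": "jog_arm", "payload": {"motion": [[0,0,0.002,0,0,0,-1],[0,0,0.002,0,0,0,-1],[0,0,0,0,0,0,-1]]}}

```text
time_s: 12.25
ee_pos: [0.6012, -0.0069, 0.1331]
eef_rot: [-3.142, -0.0, -0.035]
force: [0.0, 0.3, -3.4]
grip_width: 0.0306
grip_force: 50.0
```

Call:
{"api": "jog_arm", "payload": {"motion": [[0,0,0.0015,0,0,0,-1],[0,0,0.0015,0,0,0,-1],[0,0,0,0,0,0,-1]]}}

```text
time_s: 12.55
ee_pos: [0.6013, -0.0069, 0.1302]
eef_rot: [-3.142, -0.001, -0.035]
force: [0.1, 1.1, 3.3]
grip_width: 0.0304
grip_force: 50.0
```

Call:
{"api": "jog_arm", "payload": {"motion": [[0,0,0.001,0,0,0,-1],[0,0,0,0,0,0,-1]]}}

```text
time_s: 12.75
ee_pos: [0.6012, -0.0069, 0.129]
eef_rot: [-3.142, -0.0, -0.035]
force: [0.3, -0.1, 2.0]
grip_width: 0.0302
grip_force: 50.0
```

Call:
{"api": "jog_arm", "payload": {"motion": [[0,0,0.001,0,0,0,-1],[0,0,0,0,0,0,-1]]}}

```text
time_s: 12.95
ee_pos: [0.6011, -0.0069, 0.1278]
eef_rot: [3.142, 0.0, -0.035]
force: [-0.8, 0.5, 2.4]
grip_width: 0.0311
grip_force: 50.0
```

Call:
{"api": "jog_arm", "payload": {"motion": [[0,0,0.001,0,0,0,-1],[0,0,0,0,0,0,-1]]}}

```text
time_s: 13.15
ee_pos: [0.6011, -0.0069, 0.1268]
eef_rot: [-3.142, 0.0, -0.035]
force: [0.5, 0.5, 1.2]
grip_width: 0.0304
grip_force: 50.0
```

Call:
{"api": "jog_arm", "payload": {"motion": [[0,0,0.0007,0,0,0,-1],[0,0,0,0,0,0,-1]]}}

```text
time_s: 13.35
ee_pos: [0.6011, -0.0069, 0.1261]
eef_rot: [-3.142, 0.0, -0.035]
force: [0.3, 0.6, 1.1]
grip_width: 0.0304
grip_force: 50.0
```

Call:
{"api": "jog_arm", "payload": {"motion": [[0,0,0.0007,0,0,0,-1],[0,0,0,0,0,0,-1]]}}

```text
time_s: 13.55
ee_pos: [0.601, -0.0069, 0.1254]
eef_rot: [-3.142, 0.0, -0.035]
force: [0.3, 0.6, 1.7]
grip_width: 0.0308
grip_force: 50.0
```

Call:
{"api": "jog_arm", "payload": {"motion": [[0,0,0.0007,0,0,0,-1],[0,0,0,0,0,0,-1]]}}

```text
time_s: 13.75
ee_pos: [0.6011, -0.0069, 0.1248]
eef_rot: [-3.142, 0.0, -0.035]
force: [-0.5, -0.3, 1.6]
grip_width: 0.0304
grip_force: 50.0
```

Call:
{"api": "jog_arm", "payload": {"motion": [[0,0,0.0007,0,0,0,-1],[0,0,0,0,0,0,-1]]}}

```text
time_s: 13.95
ee_pos: [0.601, -0.007, 0.124]
eef_rot: [-3.142, 0.0, -0.035]
force: [0.5, 0.9, 1.9]
grip_width: 0.0308
grip_force: 50.0
```

Call:
{"api": "jog_arm", "payload": {"motion": [[0,0,0.0007,0,0,0,-1],[0,0,0,0,0,0,-1]]}}

```text
time_s: 14.15
ee_pos: [0.6011, -0.0069, 0.1233]
eef_rot: [3.142, 0.0, -0.035]
force: [0.5, 1.2, 2.3]
grip_width: 0.0308
grip_force: 50.0
```

Call:
{"api": "jog_arm", "payload": {"motion": [[0,0,0.0007,0,0,0,-1],[0,0,0,0,0,0,-1]]}}

```text
time_s: 14.35
ee_pos: [0.6011, -0.0069, 0.1226]
eef_rot: [-3.142, 0.0, -0.035]
force: [0.4, 1.0, 2.2]
grip_width: 0.0309
grip_force: 50.0
```

Call:
{"api": "jog_arm", "payload": {"motion": [[0,0,0.0007,0,0,0,-1],[0,0,0,0,0,0,-1]]}}

```text
time_s: 14.55
ee_pos: [0.6011, -0.007, 0.1219]
eef_rot: [3.142, 0.0, -0.035]
force: [0.2, -0.0, 1.6]
grip_width: 0.0303
grip_force: 50.0
```

Call:
{"api": "jog_arm", "payload": {"motion": [[0,0,0.0007,0,0,0,-1],[0,0,0,0,0,0,-1]]}}

```text
time_s: 14.75
ee_pos: [0.6011, -0.0069, 0.1212]
eef_rot: [-3.142, 0.0, -0.035]
force: [0.7, 1.1, 2.4]
grip_width: 0.0305
grip_force: 50.0
```

Call:
{"api": "jog_arm", "payload": {"motion": [[0,0,0.0007,0,0,0,-1],[0,0,0,0,0,0,-1]]}}

```text
time_s: 14.95
ee_pos: [0.6011, -0.0069, 0.1205]
eef_rot: [3.142, 0.0, -0.035]
force: [0.5, 1.5, 1.7]
grip_width: 0.0307
grip_force: 50.0
```

Call:
{"api": "jog_arm", "payload": {"motion": [[0,0,0.0007,0,0,0,-1],[0,0,0,0,0,0,-1]]}}

```text
time_s: 15.15
ee_pos: [0.601, -0.0069, 0.1198]
eef_rot: [-3.142, 0.0, -0.035]
force: [0.2, 0.9, 1.4]
grip_width: 0.0305
grip_force: 50.0
```

Call:
{"api": "jog_arm", "payload": {"motion": [[0,0,0.0007,0,0,0,-1],[0,0,0,0,0,0,-1]]}}

```text
time_s: 15.35
ee_pos: [0.6011, -0.0069, 0.1191]
eef_rot: [3.142, 0.0, -0.035]
force: [-0.0, 0.2, 1.9]
grip_width: 0.0306
grip_force: 50.0
```

Call:
{"api": "jog_arm", "payload": {"motion": [[0,0,0.0007,0,0,0,-1],[0,0,0,0,0,0,-1]]}}

```text
time_s: 15.55
ee_pos: [0.6011, -0.007, 0.1185]
eef_rot: [3.142, 0.0, -0.035]
force: [0.0, 0.4, 1.5]
grip_width: 0.0306
grip_force: 50.0
```

Call:
{"api": "jog_arm", "payload": {"motion": [[0,0,0.0007,0,0,0,-1],[0,0,0,0,0,0,-1]]}}

```text
time_s: 15.75
ee_pos: [0.6013, -0.0069, 0.1181]
eef_rot: [-3.142, -0.001, -0.035]
force: [-0.1, 1.1, 5.2]
grip_width: 0.0307
grip_force: 50.0
```

Call:
{"api": "jog_arm", "payload": {"motion": [[0,0,0.0007,0,0,0,-1],[0,0,0,0,0,0,-1]]}}

```text
time_s: 15.95
ee_pos: [0.6015, -0.0069, 0.1179]
eef_rot: [-3.142, -0.001, -0.035]
force: [-0.4, 0.9, 8.8]
grip_width: 0.0305
grip_force: 50.0
```

Call:
{"api": "jog_arm", "payload": {"motion": [[0,0,0.001,0,0,0,-1],[0,0,0,0,0,0,-1]]}}

```text
time_s: 16.15
ee_pos: [0.6019, -0.0069, 0.1176]
eef_rot: [-3.142, -0.003, -0.035]
force: [-0.5, 1.2, 13.3]
grip_width: 0.0304
grip_force: 50.0
```

Call:
{"api": "jog_arm", "payload": {"motion": [[0,0,0.0007,0,0,0,-1],[0,0,0,0,0,0,-1]]}}

```text
time_s: 16.35
ee_pos: [0.6021, -0.0069, 0.1175]
eef_rot: [-3.142, -0.004, -0.035]
force: [-1.2, 1.2, 17.8]
grip_width: 0.0306
grip_force: 50.0
```

Call:
{"api": "jog_arm", "payload": {"motion": [[0,0,0.0003,0,0,0,-1],[0,0,0,0,0,0,-1]]}}

```text
time_s: 16.55
ee_pos: [0.6023, -0.0068, 0.1174]
eef_rot: [-3.141, -0.004, -0.035]
force: [-1.5, 2.1, 18.1]
grip_width: 0.0303
grip_force: 50.0
```

Call:
{"api": "jog_arm", "payload": {"motion": [[0,0,-0.002,0,0,0,-1],[0,0,-0.004,0,0,0,-1],[0,0,-0.015,0,0,0,-1],[0,0,-0.02,0,0,0,-1],[0,0,-0.015,0,0,0,-1]]}}

```text
time_s: 17.05
ee_pos: [0.6011, -0.007, 0.1727]
eef_rot: [3.141, -0.0, -0.035]
force: [0.6, 0.1, -4.4]
grip_width: 0.0306
grip_force: 50.0
```

Call:
{"api": "jog_arm", "payload": {"motion": [[-0.007,0.0207,0,0,0,0,-1],[-0.014,0.0414,0,0,0,0,-1],[-0.014,0.0414,0,0,0,0,-1],[-0.014,0.0414,0,0,0,0,-1],[-0.014,0.0414,0,0,0,0,-1]]}}

```text
time_s: 17.55
ee_pos: [0.5306, -0.1924, 0.1717]
eef_rot: [-3.142, 0.0, -0.035]
force: [1.0, -0.8, -3.7]
grip_width: 0.0305
grip_force: 50.0
```

Call:
{"api": "jog_arm", "payload": {"motion": [[-0.014,0.0414,0,0,0,0,-1],[-0.012,0.0354,0,0,0,0,-1],[-0.0086,0.0264,0,0,0,0,-1],[0,0,0,0,0,0,-1],[0,0,0,0,0,0,-1]]}}

```text
time_s: 18.05
ee_pos: [0.4931, -0.293, 0.1714]
eef_rot: [-3.141, 0.0, -0.036]
force: [0.2, 0.1, -4.0]
grip_width: 0.0304
grip_force: 50.0
```

Run:
```python
from h import *
t=ctrl.camera("top");s=ctrl.camera("side");o=ctrl.get_obs();print(o["ee_pos"],o["eef_rot"],o["grip_width"],o["force"])
cv2.imwrite("pics/c7.png",cv2.convertScaleAbs(np.hstack([crop(s,230,90,110,120,5)[:, :550],crop(t,245,150,48,120,5)]),alpha=1.5))
```

```text
[ 0.49364549 -0.29204356  0.17133725] [-3.14133228e+00  1.55543379e-04 -3.44353236e-02] 0.030630733489647573 [ 0.6775551  -0.26385219 -3.68638908]
```

View pics/c7.png

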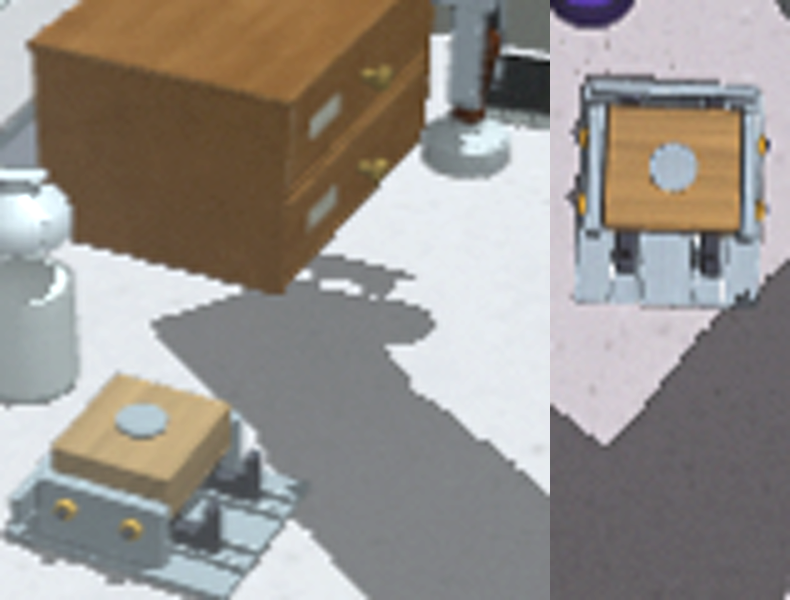

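The block is down (side crop (140,420)), and both bars are still home. I now stand the tamper back on its spot.

Call:
{"api": "jog_arm", "payload": {"motion": [[0,0,0.03,0,0,0,-1],[0,0,0.04,0,0,0,-1],[0,0,0.035,0,0,0,-1],[0,0,0.013,0,0,0,-1],[0,0,0,0,0,0,-1]]}}

```text
time_s: 18.65
ee_pos: [0.4932, -0.2918, 0.0521]
eef_rot: [-3.14, 0.002, -0.034]
force: [-0.4, -0.1, -3.9]
grip_width: 0.0305
grip_force: 50.0
```

Call:
{"api": "jog_arm", "payload": {"motion": [[0,0,0.003,0,0,0,-1],[0,0,0.002,0,0,0,-1],[0,0,0,0,0,0,-1],[0,0,0,0,0,0,-1]]}}

```text
time_s: 19.05
ee_pos: [0.4937, -0.2931, 0.049]
eef_rot: [3.141, -0.001, -0.035]
force: [-0.4, 0.7, -3.9]
grip_width: 0.0306
grip_force: 50.0
```

Call:
{"api": "jog_arm", "payload": {"motion": [[0,0,0.001,0,0,0,-1],[0,0,0.0005,0,0,0,-1],[0,0,0,0,0,0,-1]]}}

```text
time_s: 19.35
ee_pos: [0.4933, -0.2929, 0.0466]
eef_rot: [-3.142, 0.0, -0.035]
force: [-0.6, 0.5, -3.7]
grip_width: 0.0304
grip_force: 50.0
```

Call:
{"api": "jog_arm", "payload": {"motion": [[0,0,0.0005,0,0,0,-1],[0,0,0,0,0,0,-1],[0,0,0,0,0,0,-1]]}}

```text
time_s: 19.65
ee_pos: [0.4934, -0.2929, 0.0461]
eef_rot: [-3.142, 0.0, -0.035]
force: [0.1, -0.2, -3.2]
grip_width: 0.0304
grip_force: 50.0
```

Call:
{"api": "jog_arm", "payload": {"motion": [[0,0,0.0005,0,0,0,-1],[0,0,0,0,0,0,-1],[0,0,0,0,0,0,-1]]}}

```text
time_s: 19.95
ee_pos: [0.4935, -0.2929, 0.0459]
eef_rot: [3.141, -0.0, -0.035]
force: [-0.4, 1.7, -0.8]
grip_width: 0.0305
grip_force: 50.0
```

Contact felt. Release, retreat upward.

Call:
{"api": "jog_arm", "payload": {"motion": [[0,0,0,0,0,0,-0.2],[0,0,0,0,0,0,0.3],[0,0,0,0,0,0,1],[0,0,0,0,0,0,1],[0,0,0,0,0,0,1]]}}

```text
time_s: 20.45
ee_pos: [0.4934, -0.2929, 0.0457]
eef_rot: [3.141, -0.0, -0.035]
force: [-0.2, 0.1, 0.2]
grip_width: 0.0661
grip_force: 0.0
```

Call:
{"api": "jog_arm", "payload": {"motion": [[0,0,0,0,0,0,1],[0,0,0,0,0,0,1],[0,0,-0.02,0,0,0,1],[0,0,-0.03,0,0,0,1],[0,0,-0.04,0,0,0,1]]}}

```text
time_s: 20.95
ee_pos: [0.4927, -0.2924, 0.1354]
eef_rot: [-3.14, 0.002, -0.035]
force: [-0.5, -1.1, -0.2]
grip_width: 0.0942
grip_force: 0.0
```

Call:
{"api": "jog_arm", "payload": {"motion": [[0,0,-0.04,0,0,0,1],[0,0,-0.03,0,0,0,1],[0,0,0,0,0,0,1],[0,0,0,0,0,0,1]]}}

```text
time_s: 21.35
ee_pos: [0.4934, -0.2928, 0.2056]
eef_rot: [3.141, -0.0, -0.035]
force: [0.3, -0.1, -1.1]
grip_width: 0.0942
grip_force: 0.0
```

Run:
```python
from h import *
s=ctrl.camera("side");o=ctrl.get_obs();print(o["ee_pos"],o["grip_width"],o["force"],o["time_s"])
cv2.imwrite("pics/c8.png",cv2.convertScaleAbs(crop(s,230,90,120,120,5),alpha=1.5))
```

```text
[ 0.49304561 -0.29262052  0.20461609] 0.09388400330247303 [ 0.17325387 -0.38203077 -0.4198085 ] 21.4
```

View pics/c8.png

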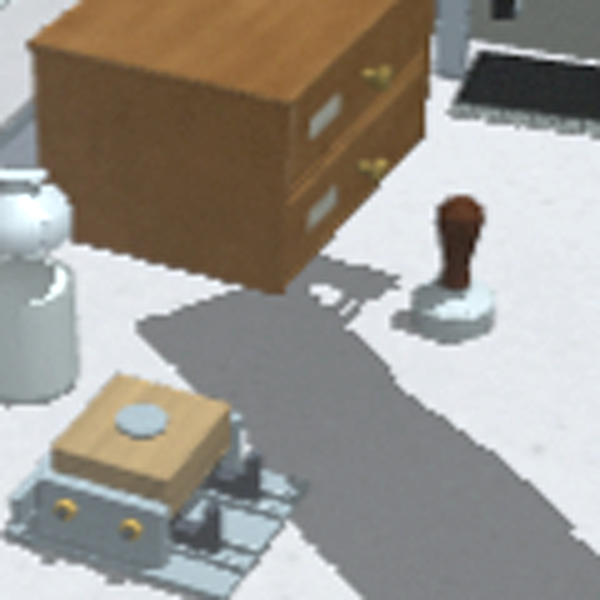

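The tamper stands upright at (453,270), clear of the stand. The block is seated, the bars are home, and the hand touches nothing.

```bash
python3 -c "
from station import ctrl
print(ctrl.hand_in())"
```

```text
the job is handed in; nothing more can be done
None
```

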